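# Weigh a cake portion on the kitchen scale

## Robot

A 6-joint arm with a two-finger parallel gripper is mounted at the origin on the work surface. World frame = base frame: x ahead of the robot, y to its left, z up, the work surface at z = 0. Lengths are in m, angles in rad, forces in N, time in s.
With the tool pointing down it reaches from about 0.375 to 0.975 m from the base axis. Payload 3.8 kg.
Tool frame: the origin (TCP) lies at the very end of the fingers, on their centre line; the grasp point (between the pads) lies hold_point_z behind it (hold_point_z is the distance from the TCP to the grasp point, in m); z points along the fingers, y is the line along which they close (so a half turn about z gives the same grasp; the last joint's range is limited). The gripper opens to 88 mm and grips with 3 to 60 N. Pads are 18 mm wide; open, the fingers measure 123 mm over their backs; the gripper's body (75 mm by 187 mm) begins 45 mm behind the grasp point.
Start: joints at [1.218, 0.264, 1.604, -0, 1.274, -0.037], TCP at [0.21, 0.642, 0.239] pointing down, gripper open.
Joint ranges: [-2.63, 2.63], [-0.94, 2.18], [0.31, 2.57], [-1.31, 4.45], [0, 2.66], [-2.55, 2.55]. Speed limits (rad/s): [2.57, 2.57, 3.14, 3.14, 3.14, 3.14].

## Interface

Orientations are given as a rotation vector (axis times angle).
In Python, from station import * gives the robot as it stands.
- The arm moves only by the tool jog_arm, never from a script. Its arguments are lists of equal length, an entry for each row: "claw": the closure, from 0 (fully open) to 1 (shut); "slide": the shift along the world's x, y, z in mm, a list of three; "turn": the turn about the world's z in degrees. A call has 1 to 12 rows; each row is the pose to reach, as a shift and turn from the pose commanded when the call began; what a row does not reach only later rows make up. A row lasts 1/10 s, in which the tool goes at most 50 mm and 8.59 degrees, less where a joint would pass 70% of its speed; a pose out of reach is approached as far as the arm can. A call with a gripper value outside its range is refused whole. The fingers move at their own pace and stop on an object; "squeeze" is the grip in N (left out, the last holds). Time passes only in rows, so rows that repeat a pose let the fingers close. It gives the time, the measured TCP pose, the force, the opening and the grip force at its end, in the units of the state.
- state(): the state, without advancing time (a new reading comes with each control period).
- get_image(name): name is "scene" or "side" or "wrist"; returns a dict with "image" (420x560x3 uint8, red, green, blue), "K" (3x3 intrinsics, pixels), "T" (4x4, takes a point from camera to world coordinates). Camera axes: x right, y down, z forward; pixel columns grow to the right and rows downward; lengths in m; the calibration is good to about 2 mm. A picture is of the moment at which its call begins. There is no depth.
- close_job(): hands the job in; it is judged then, once.
The state is a dict: "time_s": time; "joint_pos": joint angles; "joint_velocities": joint speeds; "joint_efforts": joint torques, N m; "tool_pos": TCP position; "eef_rot": TCP orientation; "ft_force": force on the tool from outside, world axes, zero at the start; "wrist_torque": the same for the moment, N m; "grip_width": opening from 0.0 (shut) to 1.0 (fully open); "grip_force": force on a finger pad.
Only numpy, scipy, OpenCV 4.12 (cv2) and the standard library are available. Lean on these libraries where they do the work, as an engineer would, in place of code of your own. Each camera call takes 0.05 s, during which the arm holds its last target. There are 200 camera calls.

## Task

Weigh a portion: with the pan empty press the scale's green key, set the empty foil tray level in the middle of the pan and let go, and press the yellow key; then stand the block of cake upright in the middle of that tray, let go, and press the blue key and after it the white key. Press each key all the way down and let it come back up, one key at a time in that order, never the red or the black one. Leave the filled tray, the white cup and the jar standing where they are.

Things in the scene. Friction and masses are not known exactly. Their poses are not given: they have to be found in the camera images.
- scale: portion scale, fixed: white body 210 (x) by 300 (y) mm, 44 mm high; its grey keypad fills the -y end and its pan the +y end. Origin: centre of the underside. It may stand on the left or the right of the robot, turned up to 0.25 rad. Its six keys sit on the keypad (top 50 mm above the table) in 3 rows, at x -55, 0, +55 mm, by 2 columns, at y -120 and -70 mm; which colour is where changes every time
- pan_center (a point): centre of the top of the square grey metal weighing pan, 186 by 186 mm, fixed, 54 mm above the table; axes as scale
- board: wooden board, fixed, 270 (x) by 310 (y) by 12 mm, standing on the other side of the robot from the scale; it carries the empty tray, the cake, the filled tray and the ramekin, in four places that change. Origin: centre of the underside
- tray: the empty foil tray: open, stiff, silver, 140 (x) by 64 (y) by 30 mm, walls and floor 3 mm, rim beads 2 mm proud all round, 30 g. Origin: centre of the underside; z up. Its x lies roughly along the world's y at the start. Can be gripped across its 64 mm width
- cake: block of firm fruit cake, golden with a dark brown top, 95 (x) by 42 (y) by 60 mm high, about 160 g. Origin: centre of the underside; z up. Standing in the tray it rises 33 mm above the rim. Can be gripped across its 42 mm width
- full_tray: bystander: a foil tray of the same size already filled with cream and cake, 38 mm high, on the board. Origin: centre of the underside
- ramekin: bystander: white ceramic cup, 72 mm across, 50 mm high, on the board. Origin: centre of the underside
- jar: bystander: amber jar with red lid, 68 mm across, 115 mm high, standing between scale and board. Origin: centre of the underside
- key_green_top (a point): centre of the top face of the round green key, 32 mm across, in a dark 48 mm housing 12 mm high; the top stands 10 mm above the housing and 72 mm above the table; pressed straight down; switches the scale on
- key_green (a joint): travel of the green key in m: 0 up, 0.006 fully down; a spring: 1.5 N to start, 5 N fully down, comes back up when let go
- key_yellow_top (a point): centre of the top face of the round yellow key, 32 mm across, in a dark 48 mm housing 12 mm high; the top stands 10 mm above the housing and 72 mm above the table; pressed straight down; tares it
- key_yellow (a joint): travel of the yellow key in m: 0 up, 0.006 fully down; a spring: 1.5 N to start, 5 N fully down, comes back up when let go
- key_blue_top (a point): centre of the top face of the round blue key, 32 mm across, in a dark 48 mm housing 12 mm high; the top stands 10 mm above the housing and 72 mm above the table; pressed straight down; stores the portion weight
- key_blue (a joint): travel of the blue key in m: 0 up, 0.006 fully down; a spring: 1.5 N to start, 5 N fully down, comes back up when let go
- key_white_top (a point): centre of the top face of the round white key, 32 mm across, in a dark 48 mm housing 12 mm high; the top stands 10 mm above the housing and 72 mm above the table; pressed straight down; prints the ticket
- key_white (a joint): travel of the white key in m: 0 up, 0.006 fully down; a spring: 1.5 N to start, 5 N fully down, comes back up when let go
- key_red_top (a point): centre of the top face of the round red key, 32 mm across, in a dark 48 mm housing 12 mm high; the top stands 10 mm above the housing and 72 mm above the table; pressed straight down; clears the memory; not to be pressed
- key_red (a joint): travel of the red key in m: 0 up, 0.006 fully down; a spring: 1.5 N to start, 5 N fully down, comes back up when let go
- key_black_top (a point): centre of the top face of the round black key, 32 mm across, in a dark 48 mm housing 12 mm high; the top stands 10 mm above the housing and 72 mm above the table; pressed straight down; switches off; not to be pressed
- key_black (a joint): travel of the black key in m: 0 up, 0.006 fully down; a spring: 1.5 N to start, 5 N fully down, comes back up when let go
Mind the look-alikes: they are no part of the job. There is more than one size of the cake; the one meant has the size given above. Leave any pink look-alike of the tray alone.

How it is judged:
By the outcome, as a careful person would: the job done as asked, in the order asked, and still so for the second after the job is handed in, with the robot touching nothing.
It also fails if it takes over 72 s, if anything falls off the work surface, if the arm or the gripper's body presses on something with over 40 N, if the wrist force passes 120 N, or if a joint passes its speed limit or range.

## Working session

There is one attempt and no reset: what is moved stays moved. The work goes in short steps, Python scripts to look and compute and a tool call to move; the robot and the scene stay as the last step left them, time stands still between calls to the robot, and variables do not carry over. Pictures are saved under pics/ and viewed, at most 11 in all, crops included, and the job is handed in when it is done.

Besides the shell and the picture viewer there is one more tool, called as name(argument=value, ...), one argument or row to a line, values as JSON. jog_arm: Moves the arm, as the interface text tells. Its arguments: {"type":"object","properties":{"claw":{"type":"array"},"slide":{"type":"array"},"turn":{"type":"array"},"squeeze":{"type":"number"}},"required":["claw","slide","turn"]}

```bash
mkdir -p pics; ls; cat > h.py <<'E'
from station import *
import numpy as np, cv2
def snap(n,f):
    d=get_image(n); cv2.imwrite(f'pics/{f}.png',d['image'][:,:,::-1]); np.savez(f'pics/{f}.npz',K=d['K'],T=d['T'],im=d['image']); return d
def load(f): return np.load(f'pics/{f}.npz')
def pt(d,u,v,z):
    T=d['T']; r=T[:3,:3]@np.linalg.solve(d['K'],[u,v,1.]); o=T[:3,3]
    return o+r*(z-o[2])/r[2]
def px(d,p):
    T=d['T']; c=T[:3,:3].T@(np.array(p)-T[:3,3]); q=d['K']@c; return q[:2]/q[2]
E
python3 - <<'E'
from h import *
print({k:(np.round(v,3).tolist() if not isinstance(v,str) else v) for k,v in state().items()})
ims=[snap(n,n+'0')['image'] for n in ('scene','side','wrist')]
for n in ('scene0','side0','wrist0'):print(n,load(n)['T'].round(2).tolist())
E
```

```text
pics
{'time_s': 0.0, 'joint_pos': [1.218, 0.265, 1.605, 0.0, 1.274, -0.037], 'joint_velocities': [-0.001, 0.001, -0.002, 0.0, -0.001, -0.001], 'joint_efforts': [0.001, -50.212, -35.688, 0.073, 0.03, -0.0], 'tool_pos': [0.209, 0.641, 0.237], 'eef_rot': [-0.494, -3.102, 0.003], 'ft_force': [0.482, 0.848, -0.333], 'wrist_torque': [0.002, 0.011, -0.013], 'grip_force': 0.0, 'grip_width': 1.0}
scene0 [[-0.76, 0.51, -0.41, 1.12], [0.65, 0.57, -0.49, 0.73], [-0.01, -0.64, -0.77, 1.16], [0.0, 0.0, 0.0, 1.0]]
side0 [[0.94, -0.23, 0.24, 0.22], [-0.33, -0.64, 0.69, -0.79], [-0.01, -0.73, -0.68, 0.86], [0.0, 0.0, 0.0, 1.0]]
wrist0 [[0.31, 0.91, 0.28, 0.14], [0.95, -0.3, -0.09, 0.67], [-0.0, 0.29, -0.96, 0.38], [0.0, 0.0, 0.0, 1.0]]
```

View pics/scene0.png

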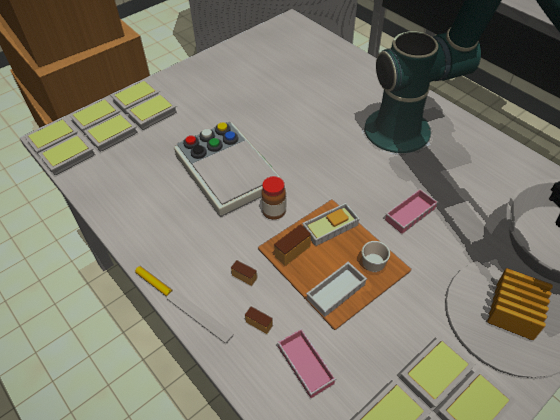

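View pics/wrist0.png

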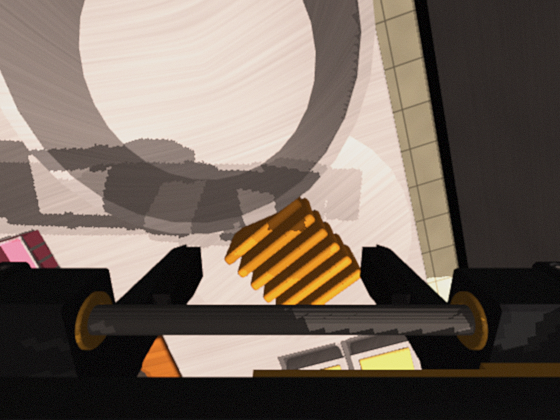

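The scene view shows the keypad (red 190,141; white 206,134; yellow 222,127; black 198,151; green 214,144; blue 230,137), the pan, the jar (273,195), and the board with the cake (292,244), filled tray (331,222), cup (375,256) and empty tray (336,288). The wrist view shows only clutter.

```bash
python3 - <<'E'
from h import *
d=load('scene0')
for n,u,v,z in [('red',190,141,.072),('white',206,134,.072),('yellow',222,127,.072),('black',198,151,.072),('green',214,144,.072),('blue',230,137,.072),('caketop',292,241,.072),('traybot',337,289,.03),('jar',273,184,.115),('ram',375,250,.062),('full',331,221,.05)]:
    p=pt(d,u,v,z); print(n,p.round(3), np.hypot(p[0],p[1]).round(3), px(load('side0'),p).round(0))
a=cv2.resize(d['im'][110:330,165:425],None,fx=3,fy=2.7,interpolation=cv2.INTER_CUBIC)
cv2.imwrite('pics/c0.png',a[:,:,::-1])
E
```

```text
red [ 0.576 -0.339  0.072] 0.668 [363. 303.]
white [ 0.521 -0.332  0.072] 0.618 [340. 308.]
yellow [ 0.465 -0.325  0.072] 0.568 [317. 312.]
black [ 0.583 -0.287  0.072] 0.65 [355. 285.]
green [ 0.529 -0.28   0.072] 0.598 [334. 289.]
blue [ 0.474 -0.272  0.072] 0.547 [311. 293.]
caketop [0.592 0.145 0.072] 0.609 [294. 180.]
traybot [0.585 0.306 0.03 ] 0.66 [276. 163.]
jar [ 0.525 -0.007  0.115] 0.525 [292. 205.]
ram [0.447 0.301 0.062] 0.539 [237. 165.]
full [0.458 0.153 0.05 ] 0.483 [253. 193.]
```

View pics/side0.png

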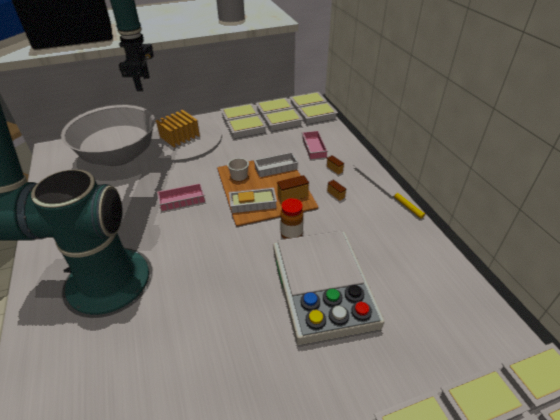

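View pics/c0.png

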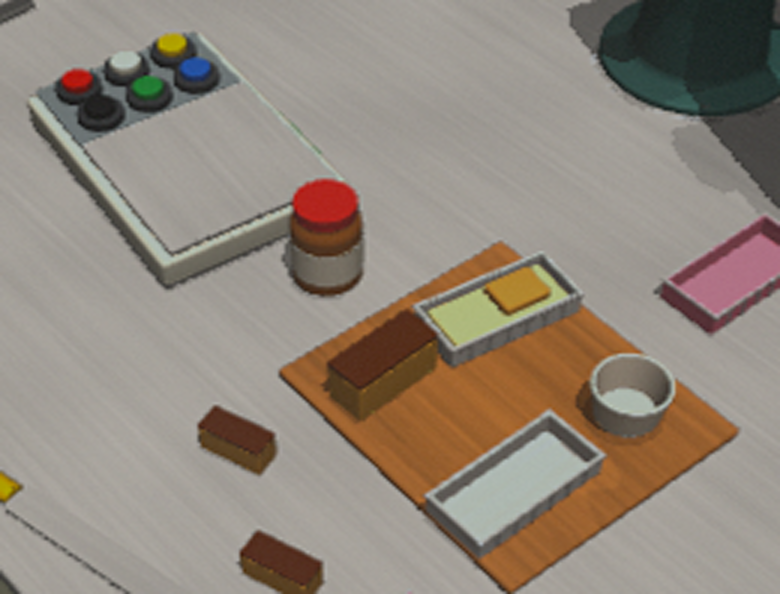

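```bash
cat > fit.py <<'E'
from h import *
from scipy.optimize import least_squares
D={n:load(n+'0') for n in('scene','side')}
guess={'red':(190,141),'white':(206,134),'yellow':(222,127),'black':(198,151),'green':(214,144),'blue':(230,137)}
gs={'red':(362,310),'white':(339,315),'yellow':(316,318),'black':(355,293),'green':(333,297),'blue':(311,300)}
loc={'yellow':(-.055,-.12),'white':(0,-.12),'red':(.055,-.12),'blue':(-.055,-.07),'green':(0,-.07),'black':(.055,-.07)}
obs={}
for v,g in(('scene',guess),('side',gs)):
    hsv=cv2.cvtColor(D[v]['im'],cv2.COLOR_RGB2HSV)
    for k in('red','yellow','green','blue'):
        m=(hsv[:,:,1]>140)&(hsv[:,:,2]>70); yy,xx=np.nonzero(m)
        s=(abs(xx-g[k][0])<9)&(abs(yy-g[k][1])<9)
        obs[v,k]=(xx[s].mean(),yy[s].mean())
def world(p,k,z=.07):
    x,y=loc[k] if isinstance(k,str) else k; c,s=np.cos(p[2]),np.sin(p[2]); return np.array([p[0]+c*x-s*y,p[1]+s*x+c*y,z])
f=lambda p:np.concatenate([px(D[v],world(p,k))-o for(v,k),o in obs.items()])
r=least_squares(f,[.54,-.2,-.12]); P=r.x
E
python3 - <<'E'
from fit import *
import station
print([n for n in dir(station) if not n.startswith('_')],getattr(station,'hold_point_z',None))
print(P.round(4),'resid',f(P).reshape(-1,2).round(1).tolist())
for k in loc: print(k,world(P,k).round(3))
d=D['scene']
c,s=np.cos(P[2]),np.sin(P[2])
for n,u,v in[('bot',222.3,203.7),('left',193.3,163.7),('keyR',244.3,140.4)]:
    q=pt(d,u,v,.054)[:2]-P[:2]; print(n,(np.array([[c,s],[-s,c]])@q).round(3))
# tray etc, scene crop px -> world
def cr(u,v,z): return pt(d,u/3+165,v/2.7+110,z)[:2]
T=np.array([cr(*q,.042) for q in[(428,497),(548,413),(604,457),(480,552)]]); print('tray rim approx',T.round(3).tolist(),T.mean(0))
C=np.array([cr(*q,.072) for q in[(330,365),(400,313),(438,335),(365,388)]]); print('cake top',C.round(3).tolist(),C.mean(0))
for X in(T,C):
    print([np.linalg.norm(X[i]-X[i-1]).round(3) for i in range(4)], np.degrees(np.arctan2(*(X[1]-X[0])[::-1])), np.degrees(np.arctan2(*(X[2]-X[3])[::-1])))
    z=.042 if X is T else .072
    print('side px',px(D['side'],[*X.mean(0),z]))
E
```

```text
['MotionError', 'close_job', 'get_image', 'hold_point_z', 'state'] 0.0187
[ 0.5323 -0.221  -0.1504] resid [[0.1, -0.8], [-1.2, -2.5], [0.2, -0.1], [0.9, 0.4], [0.2, -0.3], [0.0, -0.7], [0.3, -0.1], [0.1, -0.5]]
yellow [ 0.46  -0.331  0.07 ]
white [ 0.514 -0.34   0.07 ]
red [ 0.569 -0.348  0.07 ]
blue [ 0.467 -0.282  0.07 ]
green [ 0.522 -0.29   0.07 ]
black [ 0.576 -0.298  0.07 ]
bot [0.09  0.149]
left [ 0.089 -0.035]
keyR [-0.088 -0.04 ]
tray rim approx [[0.654, 0.274], [0.516, 0.275], [0.516, 0.339], [0.661, 0.341]] [0.58685455 0.30715196]
cake top [[0.633, 0.126], [0.547, 0.12], [0.54, 0.161], [0.628, 0.166]] [0.58679622 0.14328253]
[np.float64(0.068), np.float64(0.138), np.float64(0.065), np.float64(0.145)] 179.63672375925333 -179.15710298766726
side px [275.94093905 159.97869016]
[np.float64(0.04), np.float64(0.086), np.float64(0.042), np.float64(0.088)] -175.64574831522881 -177.0691916125348
side px [292.84825447 180.62637622]
```

jog_arm(
  claw=[1,1,1,1,1,1,1,1,1,1,1,1],
  slide=[
    [313,-931,-37],
    [313,-931,-37],
    [313,-931,-37],
    [313,-931,-37],
    [313,-931,-37],
    [313,-931,-37],
    [313,-931,-37],
    [313,-931,-37],
    [313,-931,-37],
    [313,-931,-37],
    [313,-931,-37],
    [313,-931,-37],
  ],
  turn=[9,9,9,9,9,9,9,9,9,9,9,9],
  squeeze=15,
)

```text
time_s: 1.35
tool_pos: [0.4007, 0.0713, 0.2162]
eef_rot: [0.249, 3.131, 0.0]
ft_force: [-0.1, 0.8, -0.3]
grip_width: 0.006
grip_force: 0.0
```

jog_arm(
  claw=[1,1,1,1,1,1,1,1,1,1],
  slide=[
    [121,-361,-10],
    [121,-361,-10],
    [121,-361,-10],
    [121,-361,-10],
    [121,-361,-10],
    [121,-361,-80],
    [121,-361,-80],
    [121,-361,-80],
    [121,-361,-80],
    [121,-361,-80],
  ],
  turn=[0,0,0,0,0,0,0,0,0,0],
)

```text
time_s: 2.35
tool_pos: [0.5206, -0.2878, 0.1343]
eef_rot: [-0.252, -3.128, -0.003]
ft_force: [-0.3, -0.2, 0.3]
grip_width: 0.007
grip_force: 0.0
```

```bash
python3 - <<'E'
from fit import *
s=state(); print(s['tool_pos'],s['joint_pos'],s['time_s'])
d=snap('wrist','w1')
for k in loc: print(k,px(d,world(P,k,.072)).round(0))
E
```

```text
[ 0.52064962 -0.28780467  0.1342538 ] [-5.47028503e-01  2.02460391e-01  1.88074805e+00  3.71075144e-04
  1.06241352e+00 -1.95736374e+00] 2.35
yellow [206. 153.]
white [212. 226.]
red [217. 289.]
blue [276. 152.]
green [278. 225.]
black [279. 289.]
```

View pics/w1.png

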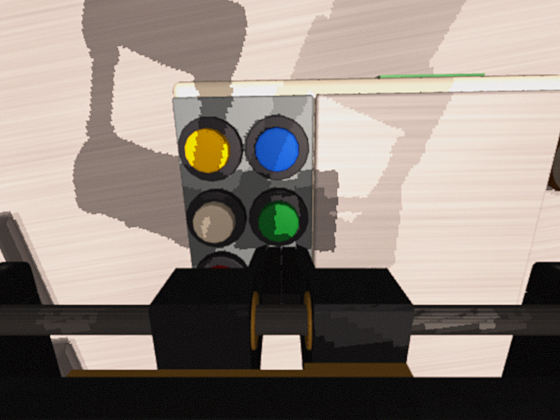

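The wrist view shows green at (279,220), blue (277,148), yellow (207,150) and white (213,220). They are within about 3 mm of the prediction, so the fit holds.

jog_arm(
  claw=[1,1,1,1,1,1],
  slide=[
    [-2,-2,-48],
    [-2,-2,-58],
    [-2,-2,-64],
    [-2,-2,-69],
    [-2,-2,-69],
    [-2,-2,-69],
  ],
  turn=[0,0,0,0,0,0],
)

```text
time_s: 3.0
tool_pos: [0.5206, -0.2897, 0.0689]
eef_rot: [0.248, 3.13, -0.001]
ft_force: [-0.8, 2.6, 3.0]
grip_width: 0.005
grip_force: 1.7
```

jog_arm(
  claw=[1,1,1,1],
  slide=[
    [0,0,-3],
    [0,0,-5],
    [0,0,-5],
    [0,0,-5],
  ],
  turn=[0,0,0,0],
)

```text
time_s: 3.4
tool_pos: [0.521, -0.2901, 0.0662]
eef_rot: [0.249, 3.129, -0.001]
ft_force: [-6.0, 5.7, 20.7]
grip_width: 0.005
grip_force: 10.4
```

jog_arm(
  claw=[1,1,1,0,0,0,0,0,0,0,0,0],
  slide=[
    [0,0,45],
    [0,0,95],
    [10,40,120],
    [66,597,130],
    [66,597,130],
    [66,597,130],
    [66,597,130],
    [66,597,130],
    [66,597,130],
    [66,597,130],
    [66,597,130],
    [66,597,130],
  ],
  turn=[0,0,0,9,9,9,9,9,9,9,9,9],
)

```text
time_s: 4.6
tool_pos: [0.5755, 0.2, 0.1907]
eef_rot: [0.003, 3.139, 0.0]
ft_force: [0.5, -0.3, 0.7]
grip_width: 0.803
grip_force: 0.0
```

jog_arm(
  claw=[0,0,0,0],
  slide=[
    [10,100,0],
    [10,100,0],
    [10,100,0],
    [10,100,0],
  ],
  turn=[0,0,0,0],
)

```text
time_s: 5.0
tool_pos: [0.5849, 0.2991, 0.1899]
eef_rot: [-0.001, 3.141, -0.001]
ft_force: [-0.3, -0.7, 0.1]
grip_width: 1.0
grip_force: 0.0
```

```bash
python3 - <<'E'
from fit import *
s=state(); print(s['tool_pos'],s['eef_rot'],s['time_s'])
d=snap('wrist','w2')
for q in [(.654,.274),(.516,.275),(.516,.339),(.661,.341)]: print(px(d,[*q,.042]).round(0))
E
```

```text
[0.58494118 0.29909111 0.18993797] [-1.45901842e-03  3.14079632e+00 -6.33131258e-04] 5.0
[258. 255.]
[256. 126.]
[322. 126.]
[318. 261.]
```

View pics/w2.png

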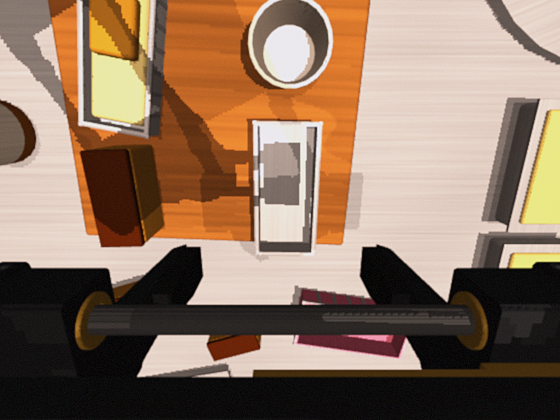

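The wrist view shows the tray rim corners at about (254,121), (322,121), (315,253) and (258,256), and the cake top at about (81,150), (131,147), (145,244) and (99,247). Both lie with their long side along world x.

```bash
python3 - <<'E'
from h import *
d=load('w2')
for n,c,z in(('tray',[(254,121),(322,121),(315,253),(258,256)],.042),('cake',[(81,150),(131,147),(145,244),(99,247)],.072)):
    X=np.array([pt(d,*q,z)[:2] for q in c]); print(n,X.round(3).tolist(),X.mean(0).round(4),[np.linalg.norm(X[i]-X[i-1]).round(3) for i in range(4)],
    np.degrees(np.arctan2(*(X[2]-X[1])[::-1])),np.degrees(np.arctan2(*(X[3]-X[0])[::-1])))
E
```

```text
tray [[0.511, 0.273], [0.511, 0.339], [0.651, 0.337], [0.655, 0.274]] [0.5823 0.3057] [np.float64(0.144), np.float64(0.066), np.float64(0.14), np.float64(0.063)] -0.818832595283792 0.21804075860288616
cake [[0.536, 0.121], [0.533, 0.166], [0.627, 0.166], [0.63, 0.12]] [0.5817 0.143 ] [np.float64(0.094), np.float64(0.045), np.float64(0.094), np.float64(0.046)] -0.2033099877932538 -0.7028607443203555
```

jog_arm(
  claw=[0,0,0,0,0,0,0],
  slide=[
    [-1,7,-45],
    [-1,7,-90],
    [-1,7,-130],
    [-1,7,-155],
    [-1,7,-171],
    [-1,7,-171],
    [-1,7,-171],
  ],
  turn=[0,0,0,0,0,0,0],
)

```text
time_s: 5.75
tool_pos: [0.5848, 0.3044, 0.0202]
eef_rot: [0.004, 3.14, 0.001]
ft_force: [0.8, 0.6, 0.7]
grip_width: 1.0
grip_force: 0.0
```

jog_arm(
  claw=[0.15,0.3,0.4,0.4,0.4,0.4],
  slide=[
    [0,0,0],
    [0,0,0],
    [0,0,0],
    [0,0,0],
    [0,0,0],
    [0,0,0],
  ],
  turn=[0,0,0,0,0,0],
  squeeze=15,
)

```text
time_s: 6.35
tool_pos: [0.5846, 0.3054, 0.0206]
eef_rot: [0.002, 3.14, 0.001]
ft_force: [-0.8, -1.1, 6.5]
grip_width: 0.724
grip_force: 15.0
```

jog_arm(
  claw=[0.4,0.4,0.4,0.4,0.4,0.4,0.4,0.4,0.4,0.4,0.4,0.4],
  slide=[
    [0,0,20],
    [0,0,50],
    [0,0,95],
    [0,0,140],
    [-5,-40,155],
    [-10,-85,155],
    [-14,-130,155],
    [-18,-175,155],
    [-23,-220,155],
    [-28,-265,155],
    [-33,-310,155],
    [-37,-355,155],
  ],
  turn=[0,0,0,0,-1,-2,-3,-4,-5,-6,-7,-8.6],
)

```text
time_s: 7.55
tool_pos: [0.5459, -0.0515, 0.174]
eef_rot: [-0.239, -3.132, -0.0]
ft_force: [0.4, 0.2, -1.3]
grip_width: 0.727
grip_force: 15.0
```

jog_arm(
  claw=[0.4,0.4,0.4,0.4,0.4,0.4],
  slide=[
    [-4,-40,0],
    [-8,-80,0],
    [-9,-105,0],
    [-9,-117,-10],
    [-9,-117,-40],
    [-9,-117,-50],
  ],
  turn=[0,0,0,0,0,0],
)

```text
time_s: 8.15
tool_pos: [0.5355, -0.1661, 0.1206]
eef_rot: [-0.239, -3.127, -0.003]
ft_force: [0.0, 0.1, -0.4]
grip_width: 0.725
grip_force: 15.0
```

```bash
python3 - <<'E'
from fit import *
s=state(); print(s['tool_pos'],s['eef_rot'],s['time_s'],s['grip_width'])
d=snap('wrist','w3'); e=snap('scene','s3')
a=cv2.resize(e['image'][105:245,165:325],(640,560))
b=d['image']
cv2.imwrite('pics/c3.png',np.hstack([cv2.resize(b,(400,300)),cv2.resize(a,(400,300))])[:,:,::-1])
for q in [(-.093,-.0385),(.093,-.0385),(.093,.1475),(-.093,.1475)]: print(px(d,world(P,q,.054)).round(0),px(e,world(P,q,.054)).round(0))
E
```

```text
[ 0.53546081 -0.16605097  0.12063351] [-2.38642334e-01 -3.12732800e+00 -2.96128531e-03] 8.15 0.7252173467090359
[144. 101.] [246. 140.]
[174. 329.] [192. 164.]
[387. 328.] [221. 204.]
[415. 100.] [278. 177.]
```

View pics/c3.png

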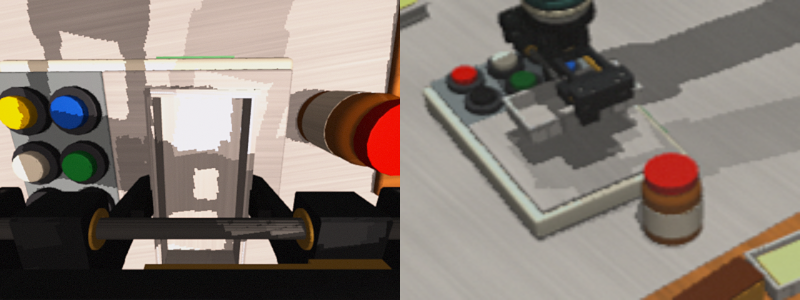

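The picture shows the tray held level over the pan, centred between the pan edges (predicted corners at columns 144 and 415, tray centred near 280).

jog_arm(
  claw=[0.4,0.4,0.4,0.4,0.4,0.4],
  slide=[
    [2,0,-30],
    [2,0,-45],
    [2,0,-52],
    [2,0,-57],
    [2,0,-57],
    [2,0,-57],
  ],
  turn=[0,0,0,0,0,0],
)

```text
time_s: 8.85
tool_pos: [0.5403, -0.1672, 0.068]
eef_rot: [0.238, 3.131, -0.001]
ft_force: [0.5, -0.2, -1.1]
grip_width: 0.731
grip_force: 15.0
```

jog_arm(
  claw=[0.4,0.4,0.4,0.4],
  slide=[
    [-1,0,-3],
    [-1,0,-5],
    [-1,0,-6],
    [-1,0,-6],
  ],
  turn=[0,0,0,0],
)

```text
time_s: 9.25
tool_pos: [0.5391, -0.1673, 0.0626]
eef_rot: [0.238, 3.132, -0.0]
ft_force: [-1.8, 0.2, 7.1]
grip_width: 0.724
grip_force: 15.0
```

Contact at the expected height. Release, rise, and look.

jog_arm(
  claw=[0.3,0.2,0,0,0,0,0,0,0,0,0,0],
  slide=[
    [0,0,0],
    [0,0,0],
    [0,0,0],
    [0,0,0],
    [0,0,20],
    [0,0,45],
    [0,0,80],
    [0,0,120],
    [0,60,120],
    [0,110,120],
    [0,160,120],
    [0,160,120],
  ],
  turn=[0,0,0,0,0,0,0,0,0,0,0,0],
)

```text
time_s: 10.45
tool_pos: [0.5382, -0.003, 0.1811]
eef_rot: [-0.232, -3.133, -0.003]
ft_force: [-0.8, 0.1, -0.1]
grip_width: 1.001
grip_force: 0.0
```

```bash
python3 - <<'E'
from fit import *
s=state(); print(s['tool_pos'],s['eef_rot'],s['time_s'],s['grip_width'])
d=snap('wrist','w4'); e=snap('scene','s4')
a=cv2.resize(e['image'][115:220,170:310],(400,300),interpolation=cv2.INTER_CUBIC); b=d['image']
cv2.imwrite('pics/c4.png',np.hstack([cv2.resize(b,(400,300)),a])[:,:,::-1])
for q in [(-.093,-.0385),(.093,-.0385),(.093,.1475),(-.093,.1475)]: print(px(d,world(P,q,.054)).round(0),px(e,world(P,q,.054)).round(0))
E
```

```text
[ 0.53820304 -0.0029529   0.18111123] [-2.32434478e-01 -3.13271762e+00 -2.57569505e-03] 10.45 1.0014312428267766
[ -2. 130.] [246. 140.]
[ 46. 306.] [192. 164.]
[217. 306.] [221. 204.]
[204. 130.] [278. 177.]
```

View pics/c4.png

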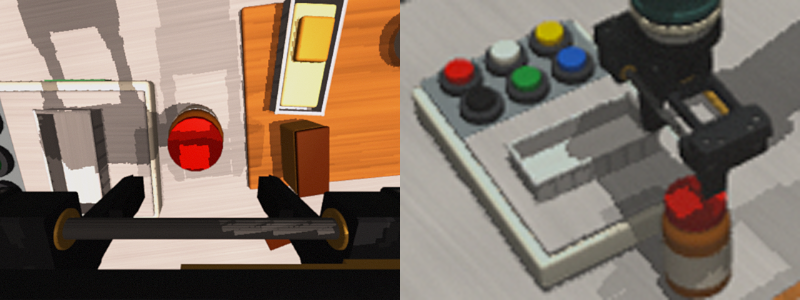

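The tray stands level on the pan, roughly centred. Next is the yellow key.

jog_arm(
  claw=[1,1,1,1,1,1,1,1,1,1,1],
  slide=[
    [-11,-46,0],
    [-22,-92,0],
    [-33,-138,0],
    [-44,-184,0],
    [-56,-230,0],
    [-67,-276,0],
    [-80,-322,0],
    [-80,-328,-45],
    [-80,-328,-85],
    [-80,-328,-95],
    [-80,-328,-95],
  ],
  turn=[0,0,0,0,0,0,0,0,0,0,0],
)

```text
time_s: 11.65
tool_pos: [0.4564, -0.3349, 0.0839]
eef_rot: [-0.24, -3.128, -0.004]
ft_force: [-0.1, 0.2, -0.0]
grip_width: 0.027
grip_force: 0.0
```

jog_arm(
  claw=[1,1,1,1,1,1,1],
  slide=[
    [2,3,-6],
    [2,3,-12],
    [2,3,-16],
    [2,3,-19],
    [2,3,-22],
    [2,3,-22],
    [2,3,-22],
  ],
  turn=[0,0,0,0,0,0,0],
)

```text
time_s: 12.35
tool_pos: [0.462, -0.3325, 0.0663]
eef_rot: [0.238, 3.13, -0.002]
ft_force: [-1.0, 2.4, 10.0]
grip_width: 0.003
grip_force: 5.0
```

jog_arm(
  claw=[1,1,1,1,1,1,0,0,0,0,0,0],
  slide=[
    [0,0,-1],
    [0,0,-1],
    [0,0,15],
    [0,0,60],
    [0,0,110],
    [12,48,120],
    [24,95,120],
    [36,143,120],
    [48,190,120],
    [60,238,120],
    [72,285,120],
    [84,330,120],
  ],
  turn=[0,0,0,0,0,0,2,4,6,8,8,8],
)

```text
time_s: 13.55
tool_pos: [0.5446, 0.0001, 0.1842]
eef_rot: [0.018, 3.141, -0.0]
ft_force: [1.0, -0.8, 0.5]
grip_width: 0.526
grip_force: 0.0
```

jog_arm(
  claw=[0,0,0,0,0],
  slide=[
    [12,48,0],
    [24,96,0],
    [38,144,0],
    [38,144,-30],
    [38,144,-30],
  ],
  turn=[0,0,0,0,0],
)

```text
time_s: 14.05
tool_pos: [0.5797, 0.1431, 0.1502]
eef_rot: [-0.014, -3.134, 0.003]
ft_force: [-1.5, -0.3, -0.9]
grip_width: 0.975
grip_force: 0.0
```

```bash
python3 - <<'E'
from fit import *
s=state(); print(s['tool_pos'],s['eef_rot'],s['time_s'],s['grip_width'])
d=snap('wrist','w5'); e=snap('scene','s5')
a=cv2.resize(e['image'][115:220,170:310],(400,300),interpolation=cv2.INTER_CUBIC); b=d['image']
cv2.imwrite('pics/c5.png',np.hstack([cv2.resize(b,(400,300)),a])[:,:,::-1])
E
```

```text
[0.57972244 0.14311949 0.15020036] [-1.38045940e-02 -3.13429197e+00  2.82887635e-03] 14.05 0.9751099883896234
```

View pics/c5.png

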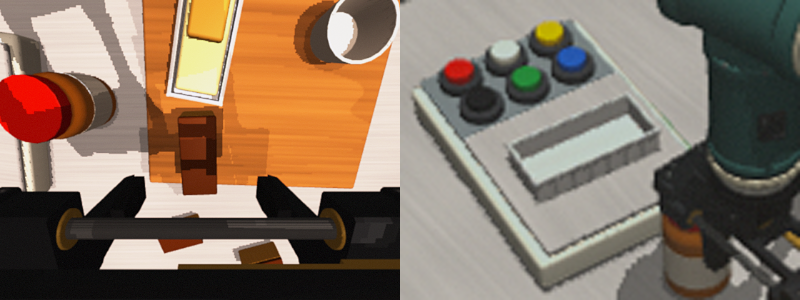

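The wrist view shows the cake centred between the fingers (column 198 of 400). The scene crop shows the tray empty and level on the pan, with rim corners at (508,150), (630,95), (660,132) and (533,187).

```bash
python3 - <<'E'
from fit import *
e=load('s5');d=load('w5')
X=np.array([pt(e,170+(u-400)*.35,115+v*.35,.084)[:2] for u,v in[(508,150),(630,95),(660,132),(533,187)]])
print(X.round(3).tolist(),X.mean(0),'pan',world(P,(0,.0545)),np.degrees(np.arctan2(*(X[0]-X[1])[::-1])),np.degrees(np.arctan2(*(X[3]-X[2])[::-1])))
c=np.array([(181,110),(217,112),(217,195),(183,195)])*1.4
Y=np.array([pt(d,*q,.072)[:2] for q in c]);print(Y.round(3).tolist(),Y.mean(0))
E
```

```text
[[0.606, -0.202], [0.465, -0.182], [0.476, -0.12], [0.617, -0.144]] [ 0.54118856 -0.16212247] pan [ 0.54048422 -0.16710208  0.07      ] -7.939463431279772 -9.80021547062368
[[0.529, 0.123], [0.531, 0.161], [0.631, 0.162], [0.63, 0.121]] [0.5803842 0.1419308]
```

jog_arm(
  claw=[0,0,0,0,0,0],
  slide=[
    [3,0,-40],
    [3,0,-75],
    [3,0,-95],
    [3,0,-102],
    [3,0,-102],
    [3,0,-102],
  ],
  turn=[0,0,0,0,0,0],
)

```text
time_s: 14.75
tool_pos: [0.5872, 0.1416, 0.0541]
eef_rot: [0.021, 3.139, 0.001]
ft_force: [0.2, -0.6, -0.1]
grip_width: 0.998
grip_force: 0.0
```

jog_arm(
  claw=[0.3,0.5,0.7,0.7,0.7,0.7,0.7],
  slide=[
    [0,0,0],
    [0,0,0],
    [0,0,0],
    [0,0,0],
    [0,0,0],
    [0,0,0],
    [0,0,0],
  ],
  turn=[0,0,0,0,0,0,0],
  squeeze=20,
)

```text
time_s: 15.45
tool_pos: [0.5857, 0.1417, 0.0522]
eef_rot: [-0.019, -3.141, 0.001]
ft_force: [0.1, -1.8, 1.1]
grip_width: 0.476
grip_force: 19.8
```

jog_arm(
  claw=[0.7,0.7,0.7,0.7,0.7,0.7,0.7,0.7,0.7,0.7,0.7,0.7],
  slide=[
    [0,0,15],
    [0,0,50],
    [0,0,95],
    [0,0,140],
    [-6,-40,150],
    [-12,-85,150],
    [-19,-130,150],
    [-25,-175,150],
    [-32,-220,150],
    [-38,-265,150],
    [-44,-300,150],
    [-45,-309,150],
  ],
  turn=[0,0,0,0,-1,-2,-3,-4,-5,-6,-7,-7.9],
)

```text
time_s: 16.65
tool_pos: [0.5398, -0.1702, 0.2028]
eef_rot: [0.242, 3.132, -0.001]
ft_force: [-0.2, -0.5, -2.3]
grip_width: 0.479
grip_force: 19.8
```

jog_arm(
  claw=[0.7,0.7,0.7,0.7,0.7],
  slide=[
    [0,0,-30],
    [0,0,-60],
    [0,0,-65],
    [0,0,-65],
    [0,0,-65],
  ],
  turn=[0,0,0,0,0],
)

```text
time_s: 17.15
tool_pos: [0.5418, -0.1667, 0.1386]
eef_rot: [0.234, 3.131, -0.0]
ft_force: [0.5, 0.2, -2.0]
grip_width: 0.471
grip_force: 19.8
```

```bash
python3 - <<'E'
from fit import *
s=state(); print(s['tool_pos'],s['eef_rot'],s['time_s'],s['grip_width'])
d=snap('wrist','w6'); e=snap('scene','s6')
a=cv2.resize(e['image'][100:220,165:325],(400,300),interpolation=cv2.INTER_CUBIC); b=d['image']
cv2.imwrite('pics/c6.png',np.hstack([cv2.resize(b,(400,300)),a])[:,:,::-1])
E
```

```text
[ 0.54176128 -0.16674513  0.1386452 ] [ 2.34175770e-01  3.13101346e+00 -4.79644418e-04] 17.15 0.47052866805078986
```

View pics/c6.png

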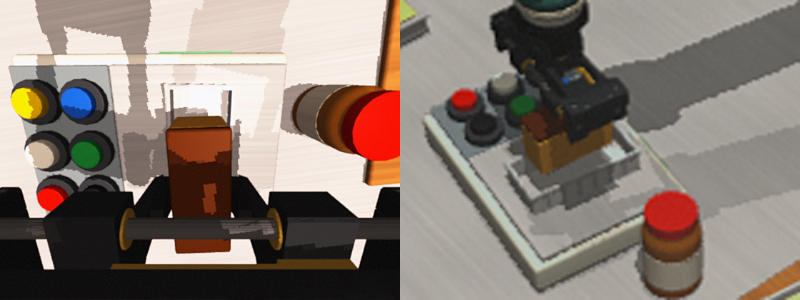

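The cake hangs level and upright above the tray, laterally centred (cake centre column 199, tray 198).

jog_arm(
  claw=[0.7,0.7,0.7,0.7,0.7,0.7],
  slide=[
    [-1,0,-20],
    [-1,0,-30],
    [-1,0,-36],
    [-1,0,-39],
    [-1,0,-39],
    [-1,0,-39],
  ],
  turn=[0,0,0,0,0,0],
)

```text
time_s: 17.85
tool_pos: [0.5401, -0.1672, 0.0987]
eef_rot: [0.235, 3.132, -0.0]
ft_force: [-0.4, 0.3, -2.6]
grip_width: 0.48
grip_force: 19.8
```

jog_arm(
  claw=[0.7,0.7,0.7],
  slide=[
    [0,0,-1],
    [0,0,-2],
    [0,0,-2],
  ],
  turn=[0,0,0],
)

```text
time_s: 18.15
tool_pos: [0.5403, -0.1673, 0.0972]
eef_rot: [0.235, 3.132, -0.001]
ft_force: [-2.4, -0.3, 3.9]
grip_width: 0.475
grip_force: 19.8
```

jog_arm(
  claw=[0.4,0.2,0.2,0.2,0.2,0.2,0.2,0.2,0.2,1,1,1],
  slide=[
    [0,0,0],
    [0,0,0],
    [0,0,0],
    [0,0,0],
    [0,0,20],
    [0,0,50],
    [0,0,80],
    [-20,-30,80],
    [-40,-65,80],
    [-65,-100,80],
    [-75,-115,80],
    [-75,-115,80],
  ],
  turn=[0,0,0,0,0,0,0,0,0,0,0,0],
)

```text
time_s: 19.35
tool_pos: [0.4634, -0.2838, 0.1761]
eef_rot: [-0.241, -3.132, 0.001]
ft_force: [-0.5, 0.8, 0.5]
grip_width: 0.556
grip_force: 0.0
```

jog_arm(
  claw=[1,1,1,1,1,1],
  slide=[
    [0,0,-10],
    [0,0,-20],
    [0,0,-50],
    [0,0,-80],
    [0,0,-88],
    [0,0,-88],
  ],
  turn=[0,0,0,0,0,0],
)

```text
time_s: 19.95
tool_pos: [0.4635, -0.2801, 0.0857]
eef_rot: [-0.233, -3.129, -0.004]
ft_force: [-0.1, -0.0, 0.0]
grip_width: 0.008
grip_force: 0.0
```

```bash
python3 - <<'E'
from fit import *
s=state(); print(s['tool_pos'],s['time_s'],s['grip_width'])
d=snap('wrist','w7'); e=snap('scene','s7'); f=snap('side','d7')
a=cv2.resize(e['image'][100:220,165:325],(400,300),interpolation=cv2.INTER_CUBIC); b=f['image'][220:355,250:430]
cv2.imwrite('pics/c7.png',np.hstack([cv2.resize(b,(400,300)),a])[:,:,::-1])
E
```

```text
[ 0.46352368 -0.28012158  0.08574388] 19.95 0.008373389911420066
```

View pics/c7.png

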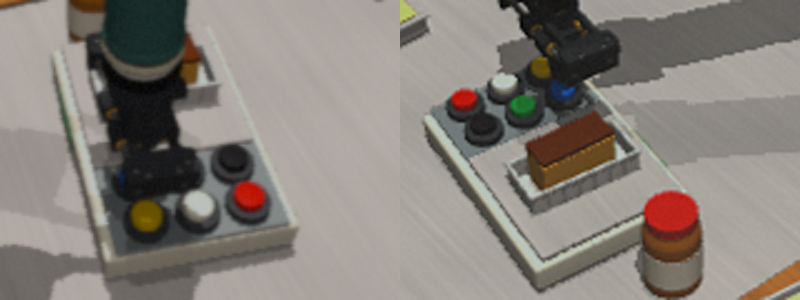

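The cake stands upright in the tray, centred, and the gripper is closed above blue.

jog_arm(
  claw=[1,1,1,1,1,1,1],
  slide=[
    [1,-2,-8],
    [1,-2,-14],
    [1,-2,-18],
    [1,-2,-21],
    [1,-2,-24],
    [1,-2,-24],
    [1,-2,-24],
  ],
  turn=[0,0,0,0,0,0,0],
)

```text
time_s: 20.8
tool_pos: [0.4661, -0.2844, 0.0662]
eef_rot: [0.235, 3.132, -0.001]
ft_force: [-3.4, 2.6, 14.0]
grip_width: 0.007
grip_force: 7.1
```

jog_arm(
  claw=[1,1,1,1,1,1,1,1,1],
  slide=[
    [0,0,15],
    [0,0,45],
    [0,0,50],
    [25,-28,50],
    [46,-56,50],
    [46,-56,50],
    [46,-56,30],
    [46,-56,23],
    [46,-56,23],
  ],
  turn=[0,0,0,0,0,0,0,0,0],
)

```text
time_s: 21.7
tool_pos: [0.5096, -0.3384, 0.0847]
eef_rot: [-0.235, -3.128, -0.004]
ft_force: [0.3, 0.6, -0.6]
grip_width: 0.008
grip_force: 0.0
```

jog_arm(
  claw=[1,1,1,1,1,1,1],
  slide=[
    [1,-1,-8],
    [1,-1,-14],
    [1,-1,-17],
    [1,-1,-20],
    [1,-1,-23],
    [1,-1,-23],
    [1,-1,-23],
  ],
  turn=[0,0,0,0,0,0,0],
)

```text
time_s: 22.4
tool_pos: [0.5129, -0.341, 0.0663]
eef_rot: [0.235, 3.133, 0.0]
ft_force: [-4.4, 3.6, 12.5]
grip_width: 0.005
grip_force: 6.2
```

jog_arm(
  claw=[1,1,1,1,1,1],
  slide=[
    [0,0,15],
    [0,0,60],
    [0,0,110],
    [0,0,150],
    [0,0,150],
    [0,0,150],
  ],
  turn=[0,0,0,0,0,0],
)

```text
time_s: 23.0
tool_pos: [0.5135, -0.3416, 0.216]
eef_rot: [0.235, 3.13, -0.003]
ft_force: [-0.5, -0.1, -0.7]
grip_width: 0.002
grip_force: 0.0
```

```bash
python3 - <<'E'
from h import *
s=state(); print(s['tool_pos'],s['time_s'],s['ft_force'])
e=snap('scene','s8')
a,b=load('s7')['im'].astype(int),e['image'].astype(int)
print('board/tray diff',abs(a-b)[195:330,255:420].max(2).mean(),'cake in tray',abs(a-b)[145:185,205:255].max(2).mean())
print(close_job())
E
```

```text
[ 0.51345285 -0.34160345  0.2160379 ] 23.0 [-0.47151908 -0.10203464 -0.73546383]
board/tray diff 2.515914702581369 cake in tray 5.6535
the job is handed in; nothing more can be done
None
```

I pressed green, yellow, blue and white in that order, each to the bottom of its travel. The tray is level mid-pan with the cake upright in it, and the job was handed in at 23 s with the arm clear; no verdict was returned.

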